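# Switch on a push-to-turn isolator by feel

## Task

Switch on the grey power unit on the bench: push in the large bar handle on its sloping front, turn it clockwise out of the off gate and on, roughly a quarter turn, until it drops into the on gate and springs fully back out, then let go. Where exactly the on gate lies differs from unit to unit and cannot be seen, so feel for it; if the handle is kept pushed in it slides straight past, and it must never be forced round while it is out. Leave the small round knob beside it as it is set and do not disturb the other things on the bench.

Things in the scene. Friction and masses are not known exactly. Their poses are not given: they have to be found in the camera images.
- unit: light grey power unit fixed to the bench; its front panel, 220 mm up the slope x 300 mm wide, slopes 30 degrees from level and faces away from the robot. Origin: on the bench, straight below the panel's centre, which is 124 mm up; x towards the high rear edge, z up. Panel normal in its frame: (-0.5, 0, 0.866). Facing the panel, the isolator is right of its centre (-y), the small round knob left
- isolator_seat (a point): fixed point where the isolator's axis meets the panel surface, 50 mm along -y from the panel's centre; axes as the unit's (z up). The handle: a black round skirt 72 mm wide, its top 20 mm above the panel when out, and on it a white bar 14 mm thick, 30 mm high and 69 mm long (36 mm behind the axis to 33 mm ahead, where it is pointed)
- isolator_grip (a point): point to grip, on the turning axis in the bar: 42 mm above the panel when the handle is out, 22 mm above the skirt's top. z axis: out of the panel along the turning axis; y axis: along the bar to its pointed end; x axis: across the bar. Moves with the handle. In off the pointed end points along +y of the unit, in on roughly up the slope
- isolator_turn (a joint): turn of the handle in rad, clockwise as seen facing the panel; 0 = off. It turns freely only while pushed in; it runs to 2.4 if it is kept pushed in past the on gate. The on gate's middle lies somewhere between 1.25 and 1.85 and has about 0.15 play either way
- isolator_push (a joint): how far the handle is pushed in, in m, against a spring of 6 to 9 N; 0 = fully out (only possible in the off gate or the on gate), 0.010 = fully in. Clear of a gate at about 0.007; let go between the gates it stays at 0.006 to 0.007, resting on the hidden gate plate, and springs out by itself when turned to a gate
- small_knob (a joint): setting of the small round knob in rad, clockwise positive; to be left alone
- small_knob_mark (a point): end of the white mark on the top of the small round knob, 12 mm off the knob's axis; the knob is 32 mm wide and 20 mm tall, on the panel 140 mm to the left of the isolator and 30 mm lower on the slope
- reagent_bottle: glass reagent bottle with screw cap, 68 mm wide, 150 mm tall, standing at the +y side of the power unit; origin centre of underside
- vial_rack: cream block rack 160 x 90 x 40 mm with short vials standing up to 75 mm, at the -y side of the power unit; origin centre of underside
- dish: flat lidded clear dish, 96 mm wide, 20 mm tall, lying before the low edge of the power unit; origin centre of underside
- pipette: white hand pipette, 235 mm long, 26 mm thick, lying before the low edge of the power unit; origin under its middle
- timer: white bench timer 60 x 50 x 90 mm, standing far right; origin centre of underside
- tube_rack: tube rack 100 x 200 x 45 mm with small tubes, far left; origin centre of underside
- beaker: open glass beaker 76 mm wide, 85 mm tall, far right; origin centre of underside

How it is judged (in metres and radians):
On the way:
1. the handle has been pushed in and turned out of the off gate (value of joint isolator_turn above 0.35 rad and value of joint isolator_push above 0.004 m), for 0.1 s.
At the end, for the whole second after the job is handed in: the isolator handle stands in the on gate (turned between 1.05 and 2.05 rad) at rest and has sprung out to within 2.5 mm of fully out; the small knob and the bench things are where they were (value of joint isolator_turn between 1.05 and 2.05 rad and value of joint isolator_push below 0.0025 m and velocity of joint isolator_turn between -0.1 and 0.1 rad/s); the robot touches nothing.
It fails at once if the handle was forced out of the off gate without being pushed in (value of joint isolator_turn between 0.32 and 0.95 rad and value of joint isolator_push below 0.002 m).
It fails at once if the small round knob was turned (its mark moved by more than 3 mm, 0.25 rad) (distance of small_knob_mark from where it was at the start of the episode above 0.003 m).
It fails at once if a thing on the bench was moved by more than 30 mm (distance of any of reagent_bottle, vial_rack, dish, pipette, timer, tube_rack, beaker from where it was at the start of the episode above 0.03 m).
It also fails if it takes over 54 s, if anything falls off the work surface, if the arm or the gripper's body presses on something with over 40 N, if the wrist force passes 120 N, or if a joint passes its speed limit or range.

## Robot

A 6-joint arm with a two-finger parallel gripper is mounted at the origin on the work surface. World frame = base frame: x ahead of the robot, y to its left, z up, the work surface at z = 0. Lengths are in m, angles in degrees, forces in N, time in s.
With the tool pointing down it reaches from about 0.4 to 0.825 m from the base axis. Payload 7 kg.
Tool frame: the origin (TCP) lies on the centre line of the jaws, within the pads' length; the fingertips stand 19 mm ahead of it and the grasp point (between the pads) is the TCP; z points along the fingers, y is the line along which they close (so a half turn about z gives the same grasp; the last joint's range is limited). The gripper opens to 88 mm and grips with 3 to 60 N. Pads are 19 mm wide; open, the fingers measure 130 mm over their backs; the gripper's body (78 mm by 193 mm) begins 47 mm behind the grasp point.
Start: joints at [-51.446, 20.546, 0.682, 0, -70.136, -16.507], TCP at [0.253, -0.626, 0.22] pointing down, gripper open.
Joint ranges: [-176.03, 176.03], [-82.01, 121.73], [-58.28, 71.71], [-173.87, 95.51], [-174.79, -0.11], [-173.66, 173.66]. Speed limits (degrees/s): [136.94, 136.94, 172.46, 180, 180, 180].

## Interface

Orientations are given as [roll, pitch, yaw] about the fixed x, y, z axes, in that order (R = Rz(yaw) Ry(pitch) Rx(roll)).
In Python, from plant import ctrl gives the robot as it stands.
- The arm moves only by the tool move_arm, never from a script. Its argument "motion" is a list of rows, each a list of 3 entries, a list of its own where there are three numbers: the shift along the tool's x, y, z in mm, then the turn, a rotation vector about the tool's x, y, z in degrees, then the closure, from 0 (fully open) to 1 (shut). A call has 1 to 10 rows; each row is the pose to reach, as a shift and turn from the pose commanded when the call began, along the tool's axes at that moment; what a row does not reach only later rows make up. A row lasts 1/12 s, in which the tool goes at most 41.7 mm and 7.16 degrees, less where a joint would pass 70% of its speed; a pose out of reach is approached as far as the arm can. A call with a gripper value outside its range is refused whole. The fingers move at their own pace and stop on an object; the grip force is fixed at half the most. Time passes only in rows, so rows that repeat a pose let the fingers close. It gives the time, the measured TCP pose, the force, the opening and the grip force at its end, in the units of the state.
- ctrl.get_obs(): the state, without advancing time (a new reading comes with each control period).
- ctrl.snapshot(name): name is "scene" or "top"; returns a dict with "color" (480x640x3 uint8, blue, green, red), "camera_matrix" (3x3 intrinsics, pixels), "cam_to_world" (4x4, takes a point from camera to world coordinates). Camera axes: x right, y up, looking along -z (the intrinsics and any distortion apply to the point x, -y, -z); pixel columns grow to the right and rows downward; lengths in m; the calibration is good to about 2 mm. A picture is of the moment at which its call begins. There is no depth.
- ctrl.close_job(): hands the job in; it is judged then, once.
The state is a dict: "clock": time; "joint_pos": joint angles; "qvel": joint speeds; "tau": joint torques, N m; "tool_pos": TCP position; "orientation": TCP orientation; "force": force on the tool from outside, world axes, zero at the start; "moment": the same for the moment, N m; "opening": finger opening in m; "gripper_force": force on a finger pad.
Only numpy, scipy, OpenCV 4.12 (cv2) and the standard library are available. Lean on these libraries where they do the work, as an engineer would, in place of code of your own. Each camera call takes 0.05 s, during which the arm holds its last target. There are 200 camera calls.

## Working session

There is one attempt and no reset: what is moved stays moved. The work goes in short steps, Python scripts to look and compute and a tool call to move; the robot and the scene stay as the last step left them, time stands still between calls to the robot, and variables do not carry over. Pictures are saved under pics/ and viewed, at most 10 in all, crops included, and the job is handed in when it is done.

Besides the shell and the picture viewer there is one more tool, called after "Request:" by a JSON object that holds its "fn" and its "kwargs". move_arm: Moves the arm, as the interface text tells. Its arguments: {"type":"object","properties":{"motion":{"type":"array"}},"required":["motion"]}

```bash
mkdir -p pics; python3 - <<'E'
from plant import ctrl
import cv2,numpy as np
for n in("scene","top"):
    s=ctrl.snapshot(n);cv2.imwrite(f"pics/{n}.png",s["color"]);print(n,s["camera_matrix"].round(1).tolist(),s["cam_to_world"].round(4).tolist(),[k for k in s])
print(ctrl.get_obs())
E
```

```text
scene [[548.4, 0.0, 321.8], [0.0, 548.4, 239.7], [0.0, 0.0, 1.0]] [[0.6667, -0.5125, 0.5411, 1.4658], [0.7453, 0.4567, -0.4857, -0.8054], [0.0018, 0.7271, 0.6865, 1.328], [0.0, 0.0, 0.0, 1.0]] ['color', 'camera_matrix', 'cam_to_world']
top [[572.4, 0.0, 321.6], [0.0, 572.4, 245.2], [0.0, 0.0, 1.0]] [[-0.0142, 0.9955, -0.0936, 0.3969], [-0.9998, -0.0127, 0.0163, 0.0472], [0.015, 0.0939, 0.9955, 1.7058], [0.0, 0.0, 0.0, 1.0]] ['color', 'camera_matrix', 'cam_to_world']
{'clock': 0.1, 'joint_pos': array([-5.14431765e+01,  2.05875497e+01,  6.37808137e-01, -1.78001718e-02,
       -7.01357462e+01, -1.65087515e+01]), 'qvel': array([ 0.07542201, -0.06637202,  0.10798474,  0.06041911,  0.12588722,
       -0.02856904]), 'tau': array([-1.49534964e-03, -5.84159768e+01,  2.93750060e+01,  7.01540977e+00,
        1.01879615e-02, -9.84885355e-05]), 'tool_pos': array([ 0.25320382, -0.62521494,  0.21900449]), 'orientation': array([ 1.79913281e+02, -8.25030596e-03, -1.57957983e+02]), 'force': array([-0.06937186, -0.74911793,  0.74553863]), 'moment': array([0.00513476, 0.03545566, 0.03517845]), 'gripper_force': 0.0, 'opening': 0.08744555127159208}
```

View pics/scene.png

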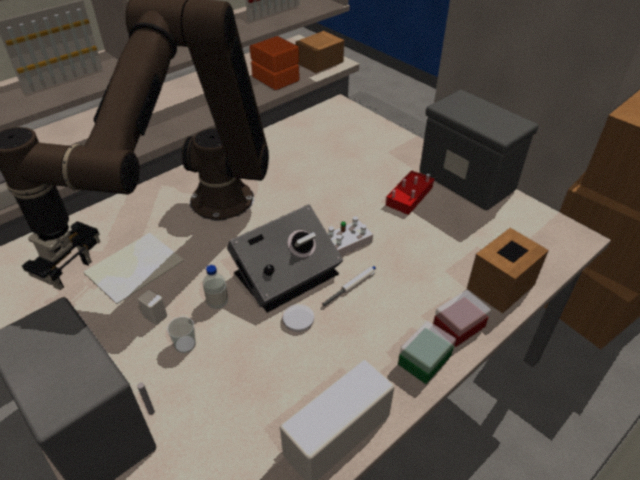

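View pics/top.png

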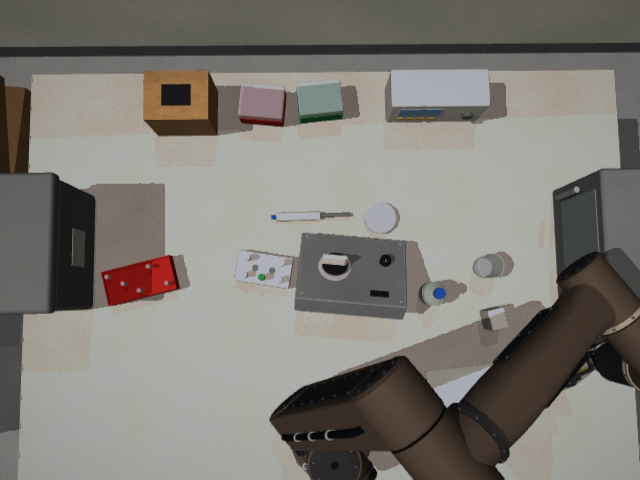

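Scene view: the unit is at about (285,255), with handle at (302,241) and small knob at (268,270). Top view: unit panel spans (297–407, 234–317), with white bar at (335,261) and knob at (386,260). I'll enlarge both handle areas.

```bash
python3 - <<'E'
import cv2,numpy as np
a=cv2.imread("pics/scene.png")[200:310,220:350];b=cv2.imread("pics/top.png")[225:325,285:415]
f=lambda i:cv2.convertScaleAbs(cv2.resize(i,None,fx=6,fy=6,interpolation=cv2.INTER_CUBIC)[:600],alpha=1.5)
a=cv2.resize(f(a)[:600],(400,308));b=cv2.resize(f(b),(400,308))
cv2.imwrite("pics/crop.png",np.hstack([f(cv2.imread("pics/scene.png")[215:275,265:330]),f(cv2.imread("pics/top.png")[235:295,300:365])]))
E
```

```text
(no output)
```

View pics/crop.png

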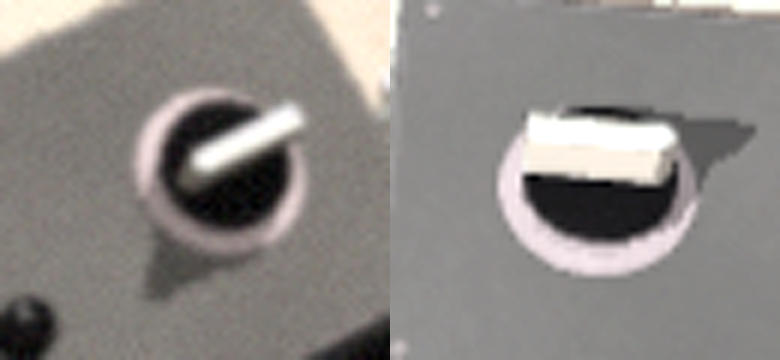

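```bash
cat > h.py <<'E'
import numpy as np,cv2
K={"scene":(548.4,321.8,239.7),"top":(572.4,321.6,245.2)}
T={"scene":np.array([[0.6667,-0.5125,0.5411,1.4658],[0.7453,0.4567,-0.4857,-0.8054],[0.0018,0.7271,0.6865,1.328]]),
"top":np.array([[-0.0142,0.9955,-0.0936,0.3969],[-0.9998,-0.0127,0.0163,0.0472],[0.015,0.0939,0.9955,1.7058]])}
def ray(n,p):
    f,cx,cy=K[n];d=T[n][:,:3]@np.array([(p[0]-cx)/f,-(p[1]-cy)/f,-1]);return T[n][:,3],d/np.linalg.norm(d)
def tri(ps,pt):
    (a,u),(b,v)=ray("scene",ps),ray("top",pt)
    s=np.linalg.lstsq(np.c_[u,-v],b-a,rcond=None)[0];p,q=a+s[0]*u,b+s[1]*v
    return (p+q)/2,np.linalg.norm(p-q)
def onz(n,p,z):
    a,d=ray(n,p);return a+d*(z-a[2])/d[2]
def proj(n,X):
    f,cx,cy=K[n];c=T[n][:,:3].T@(np.asarray(X)-T[n][:,3]);return np.array([cx+f*c[0]/-c[2],cy-f*c[1]/-c[2]])
E
python3 - <<'E'
from h import *
S=cv2.imread("pics/scene.png");P=cv2.imread("pics/top.png")
# low edge in top view
g=cv2.cvtColor(P,cv2.COLOR_BGR2GRAY).astype(float)
pts=[]
for c in list(range(306,360,4))+list(range(362,400,4)):
    col=g[226:248,c];d=-np.diff(col);i=d.argmax();w=np.clip(d[max(i-1,0):i+2],0,None);pts.append((c,226+.5+(np.arange(max(i-1,0),i+2)*w).sum()/w.sum()))
pts=np.array(pts);k=np.polyfit(pts[:,0],pts[:,1],1);r=pts[:,1]-np.polyval(k,pts[:,0]);ok=abs(r-np.median(r))<.8;k=np.polyfit(*pts[ok].T,1)
print("edge",k,ok.sum(),len(pts))
e=[onz("top",(c,np.polyval(k,c)),.069) for c in(306,400)];d=e[1]-e[0];print(e,"unit +y dir yaw",np.degrees(np.arctan2(d[1],d[0])))
# rings: bright-or-pink / sat
for n,I,(x0,y0,x1,y1) in(("scene",S,(280,223,322,262)),("top",P,(314,245,352,285))):
    R=I[y0:y1,x0:x1].astype(int);lum=R.mean(2);b=np.median(lum)
    m=((lum>b+30)|(lum<b*.55)).astype(np.uint8)
    blk=(lum<b*.55)
    wm=(lum>lum.max()*.88).astype(np.uint8)
    cs=cv2.findContours(m,cv2.RETR_EXTERNAL,cv2.CHAIN_APPROX_NONE)[0];c=max(cs,key=cv2.contourArea)
    print(n,b,lum.max(),"ring ell",[np.round(v,1) for v in cv2.fitEllipse(cv2.convexHull(c))],(x0,y0))
    ys,xs=np.nonzero(wm);print("white cent",xs.mean()+x0,ys.mean()+y0,len(xs),cv2.minAreaRect(np.c_[xs+x0,ys+y0].astype(np.int32)))
A=lambda x,y:(265+x/6-.42,215+y/6-.42);B=lambda x,y:(300+(x-390)/6-.42,235+y/6-.42)
print("ringctr",tri(A(221,171),B(598,186)))
t=tri(A(299,112),B(678,130));h=tri(A(194,168),B(528,130));print("bar ends",t,h)
E
```

```text
edge [8.04733271e-02 2.07450360e+02] 24 24
[array([0.58930132, 0.06475301, 0.069     ]), array([ 0.56399704, -0.20571319,  0.069     ])] unit +y dir yaw -95.34492132248833
scene 83.66666666666667 174.33333333333334 ring ell [array([25. , 19.2]), array([23.7, 25.9]), np.float64(75.9)] (280, 223)
white cent 306.5 237.375 48 ((306.0000305175781, 237.50006103515625), (2.683281421661377, 17.441329956054688), 63.43495178222656)
top 92.66666666666667 176.66666666666666 ring ell [array([20.2, 21. ]), array([28.2, 33. ]), np.float64(96.2)] (314, 245)
white cent 332.32876712328766 261.01826484018267 219 ((330.90753173828125, 264.4833679199219), (22.20528793334961, 27.038471221923828), 24.227745056152344)
ringctr (array([ 0.48790345, -0.01340539,  0.12652046]), np.float64(0.0015418516028596195))
bar ends (array([ 0.52509641, -0.02591446,  0.20173046]), np.float64(0.05176537858178318)) (array([ 0.49719715, -0.00360392,  0.13230253]), np.float64(0.056847986140741456))
```

```bash
python3 - <<'E'
from h import *
from scipy.spatial.transform import Rotation as R
A=lambda x,y:(265+x/6-.42,215+y/6-.42);B=lambda x,y:(300+(x-390)/6-.42,235+y/6-.42)
h=tri(A(299,112),B(528,130));t=tri(A(194,168),B(678,132));print("bar behind end, tip",h,t)
d=t[0]-h[0];print("len",np.linalg.norm(d),"yaw",np.degrees(np.arctan2(d[1],d[0])))
yaw=np.radians(-95.3);uy=np.array([np.cos(yaw),np.sin(yaw),0]);ux=np.array([-uy[1],uy[0],0])
ux=np.cross(uy,[0,0,1]);print("ux",ux)
n=-.5*ux+np.array([0,0,.866]);
m=(h[0]+t[0])/2-0.0*uy
seat=np.array([.4879,-.0134,.1255]);v=m-seat
print("normal",n,"bar mid rel seat along uy,n,slope",v@uy,v@n,v@(ux*.866+np.array([0,0,.5])))
grip=seat+.042*n
print("grip",grip)
z=-n
for y in (np.cross(n,uy),-np.cross(n,uy)):
    M=np.c_[np.cross(y,z),y,z];print("rpy",R.from_matrix(M).as_euler("xyz",degrees=True))
    T0=R.from_euler("xyz",[179.913,-.008,-157.958],degrees=True)
    print("rotvec tool",(T0.inv()*R.from_matrix(M)).as_rotvec(degrees=True))
E
```

```text
bar behind end, tip (array([0.5118081 , 0.01976948, 0.16498404]), np.float64(4.929340850193341e-05)) (array([ 0.50938792, -0.04835338,  0.16619903]), np.float64(0.001703339977887552))
len 0.06817666012086404 yaw -92.03467022299048
ux [-0.9957247   0.09237059  0.        ]
normal [ 0.49786235 -0.04618529  0.866     ] bar mid rel seat along uy,n,slope -0.0012084890145308874 0.04606095170814397 0.00040198009401300194
grip [ 0.50881022 -0.01533978  0.161872  ]
rpy [-1.49999272e+02  1.27222187e-14  8.47000000e+01]
rotvec tool [ 18.67484636  30.51454024 114.24520262]
rpy [149.99927222   0.         -95.3       ]
rotvec tool [-26.84132036  16.42684209 -61.14658571]
```

```bash
cat >> h.py <<'E'
from scipy.spatial.transform import Rotation as Rot
def rel(pos,eul,tp,te=None):
    a=Rot.from_euler("xyz",eul,degrees=True);b=a if te is None else Rot.from_euler("xyz",te,degrees=True)
    return (a.inv().apply(np.array(tp)-pos)*1000).round(1).tolist(),(a.inv()*b).as_rotvec(degrees=True).round(2).tolist()
E
python3 - <<'E'
from h import *
p=[.253,-.626,.22];e=[180,0,-157.958]
print(rel(p,e,[.40,-.35,.45],None)); print(rel(p,e,[.40,-.35,.45],[150,0,-95.3]))
E
```

```text
([-239.8, 200.7, -230.0], [0.0, 0.0, 0.0])
([-239.8, 200.7, -230.0], [-26.92, 16.39, -61.16])
```

Request:
{"fn": "move_arm", "kwargs": {"motion": [[[0, 0, -120], [0, 0, 0], 0], [[0, 0, -120], [0, 0, 0], 0], [[0, 0, -120], [0, 0, 0], 0], [[-240, 200, -230], [0, 0, 0], 0], [[-240, 200, -230], [0, 0, 0], 0], [[-240, 200, -230], [0, 0, 0], 0], [[-240, 200, -230], [0, 0, 0], 0], [[-240, 200, -230], [0, 0, 0], 0], [[-240, 200, -230], [0, 0, 0], 0], [[-240, 200, -230], [0, 0, 0], 0]]}}

```text
clock: 0.93
tool_pos: [0.3834, -0.3812, 0.4372]
orientation: [180.0, -0.0, -158.0]
force: [0.8, -1.1, 0.0]
opening: 0.0879
gripper_force: 0.0
```

```bash
python3 - <<'E'
from h import *
print(rel([.3834,-.3812,.4372],[180,0,-158],[.57,-.03,.40],[150,0,-95.3]))
E
```

```text
([-304.6, 255.7, 37.2], [-26.92, 16.4, -61.2])
```

Request:
{"fn": "move_arm", "kwargs": {"motion": [[[-304, 256, 37], [-27, 16.4, -61], 0], [[-304, 256, 37], [-27, 16.4, -61], 0], [[-304, 256, 37], [-27, 16.4, -61], 0], [[-304, 256, 37], [-27, 16.4, -61], 0], [[-304, 256, 37], [-27, 16.4, -61], 0], [[-304, 256, 37], [-27, 16.4, -61], 0], [[-304, 256, 37], [-27, 16.4, -61], 0], [[-304, 256, 37], [-27, 16.4, -61], 0], [[-304, 256, 37], [-27, 16.4, -61], 0], [[-304, 256, 37], [-27, 16.4, -61], 0]]}}

```text
clock: 1.77
tool_pos: [0.5701, -0.0277, 0.3969]
orientation: [149.5, 0.1, -95.0]
force: [1.0, -0.9, -1.0]
opening: 0.0875
gripper_force: 0.0
```

```bash
python3 - <<'E'
from plant import ctrl
o=ctrl.get_obs();print(o["joint_pos"].round(1),o["tool_pos"],o["orientation"],o["qvel"].round(1))
E
```

```text
[  10.9   27.5   30.9   -9.6 -122.5  -18.9] [ 0.57014082 -0.02771385  0.39689773] [ 1.49527745e+02  9.65936722e-02 -9.49758234e+01] [ 19.3  24.3  30.   -5.3 -24.   20.6]
```

```bash
python3 - <<'E'
from h import *
n=np.array([.498,-.046,.866]);g=np.array([.5085,-.0153,.162])
print(rel([.5703,-.028,.3963],[149.6,0,-95.1],g+.06*n,[150,0,-95.3]))
E
```

```text
([-7.1, -64.1, 173.8], [0.4, -0.1, 0.17])
```

Request:
{"fn": "move_arm", "kwargs": {"motion": [[[-7, -64, 174], [0, 0, 0], 0], [[-7, -64, 174], [0, 0, 0], 0], [[-7, -64, 174], [0, 0, 0], 0], [[-7, -64, 174], [0, 0, 0], 0], [[-7, -64, 174], [0, 0, 0], 0], [[-7, -64, 174], [0, 0, 0], 0], [[-7, -64, 174], [0, 0, 0], 0], [[-7, -64, 174], [0, 0, 0], 0], [[-7, -64, 174], [0, 0, 0], 0]]}}

```text
clock: 2.52
tool_pos: [0.5391, -0.0218, 0.219]
orientation: [150.1, 0.0, -95.4]
force: [0.5, -0.4, 0.2]
opening: 0.0876
gripper_force: 0.0
```

```bash
python3 - <<'E'
from plant import ctrl
from h import *
o=ctrl.get_obs();print(o["joint_pos"].round(1),o["tool_pos"],o["orientation"],o["qvel"].round(1))
n=np.array([.498,-.046,.866]);g=np.array([.5085,-.0153,.162])
print(rel(o["tool_pos"],o["orientation"],g,[150,0,-95.3]))
S=ctrl.snapshot("scene")["color"];P=ctrl.snapshot("top")["color"]
f=lambda i:cv2.convertScaleAbs(cv2.resize(i,None,fx=4,fy=4,interpolation=cv2.INTER_CUBIC),alpha=1.5)
cv2.imwrite("pics/pre.png",np.hstack([f(S[170:290,255:350]),f(P[200:320,290:385])]))
E
```

```text
[ 11.9  27.5   8.3  -8.7 -99.4 -16.6] [ 0.53912947 -0.02184875  0.2190217 ] [ 1.50133106e+02  1.78558513e-02 -9.54468307e+01] [ 0.1 -0.2 -0.4 -0.1  0.4  0.1]
([-3.6, -1.4, 64.9], [-0.13, 0.09, -0.12])
```

View pics/pre.png

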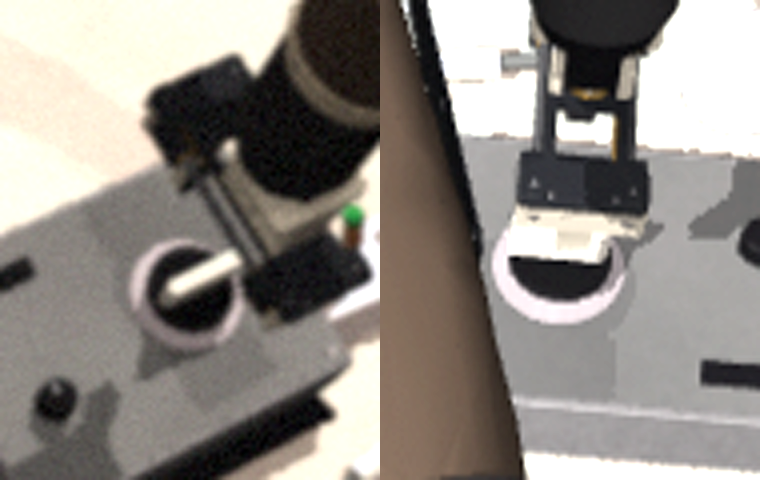

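The jaws (left crop, about (255,225)) straddle the bar line, above it and slightly off along the bar. I'm descending and watching the force.

Request:
{"fn": "move_arm", "kwargs": {"motion": [[[-4, -1, 20], [0, 0, 0], 0], [[-4, -1, 40], [0, 0, 0], 0], [[-4, -1, 50], [0, 0, 0], 0], [[-4, -1, 56], [0, 0, 0], 0], [[-4, -1, 60], [0, 0, 0], 0], [[-4, -1, 63], [0, 0, 0], 0], [[-4, -1, 63], [0, 0, 0], 0], [[-4, -1, 63], [0, 0, 0], 0]]}}

```text
clock: 3.28
tool_pos: [0.5081, -0.0149, 0.1625]
orientation: [150.0, -0.0, -95.4]
force: [1.1, -0.1, 0.1]
opening: 0.0875
gripper_force: 0.0
```

Request:
{"fn": "move_arm", "kwargs": {"motion": [[[0, 0, 0], [0, 0, 0], 0.5], [[0, 0, 0], [0, 0, 0], 0.5], [[0, 0, 0], [0, 0, 0], 0.6], [[0, 0, 0], [0, 0, 0], 0.6], [[0, 0, 0], [0, 0, 0], 0.7], [[0, 0, 0], [0, 0, 0], 0.7], [[0, 0, 0], [0, 0, 0], 0.75], [[0, 0, 0], [0, 0, 0], 0.75]]}}

```text
clock: 3.95
tool_pos: [0.5076, -0.0148, 0.162]
orientation: [149.9, -0.0, -95.4]
force: [0.4, -0.9, -0.2]
opening: 0.0403
gripper_force: 0.0
```

Request:
{"fn": "move_arm", "kwargs": {"motion": [[[0, 0, 0], [0, 0, 0], 0.8], [[0, 0, 0], [0, 0, 0], 0.8], [[0, 0, 0], [0, 0, 0], 0.85], [[0, 0, 0], [0, 0, 0], 0.85], [[0, 0, 0], [0, 0, 0], 0.9], [[0, 0, 0], [0, 0, 0], 0.9], [[0, 0, 0], [0, 0, 0], 0.9], [[0, 0, 0], [0, 0, 0], 0.9], [[0, 0, 0], [0, 0, 0], 0.9]]}}

```text
clock: 4.7
tool_pos: [0.5091, -0.0149, 0.1626]
orientation: [150.1, -0.0, -95.4]
force: [5.6, -0.8, 3.0]
opening: 0.0086
gripper_force: 2.4
```

```bash
python3 - <<'E'
from plant import ctrl
from h import *
o=ctrl.get_obs();print(o["opening"],o["gripper_force"],o["force"],o["moment"])
S=ctrl.snapshot("scene")["color"];P=ctrl.snapshot("top")["color"]
f=lambda i:cv2.convertScaleAbs(cv2.resize(i,None,fx=6,fy=6,interpolation=cv2.INTER_CUBIC),alpha=1.6)
cv2.imwrite("pics/grip.png",np.hstack([f(S[190:270,270:335]),f(P[215:295,305:370])]))
E
```

```text
0.008593031972066784 2.3738006316125393 [ 5.61565855 -0.82977402  3.00420815] [-0.18427412 -2.82681773 -0.04120519]
```

View pics/grip.png

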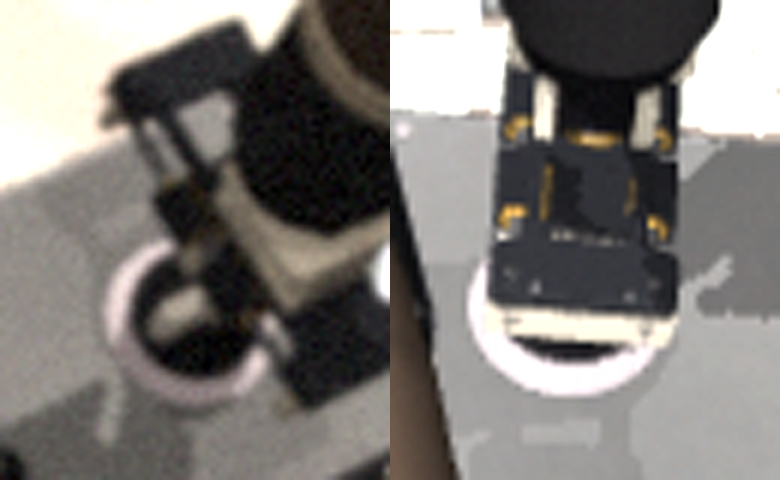

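The bar's end shows between the fingers at about (180,310) in the left crop, so the bar is between the jaws. I'll close fully to see whether they stop on it.

Request:
{"fn": "move_arm", "kwargs": {"motion": [[[0, 0, 0], [0, 0, 0], 1], [[0, 0, 0], [0, 0, 0], 1], [[0, 0, 0], [0, 0, 0], 1], [[0, 0, 0], [0, 0, 0], 1], [[0, 0, 0], [0, 0, 0], 1], [[0, 0, 0], [0, 0, 0], 1]]}}

```text
clock: 5.3
tool_pos: [0.5076, -0.0149, 0.1622]
orientation: [149.9, -0.0, -95.4]
force: [3.2, -0.2, 3.0]
opening: 0.0003
gripper_force: 2.6
```

```bash
python3 - <<'E'
from plant import ctrl
from h import *
S=ctrl.snapshot("scene")["color"];P=ctrl.snapshot("top")["color"]
o=ctrl.get_obs();R=Rot.from_euler("xyz",o["orientation"],degrees=True)
pts=[o["tool_pos"]+R.apply([0,0,d]) for d in(0,.019)]
out=[]
for n,I,(x0,y0) in(("scene",S,(270,190)),("top",P,(305,215))):
    c=cv2.convertScaleAbs(cv2.resize(I[y0:y0+80,x0:x0+65],None,fx=6,fy=6,interpolation=cv2.INTER_CUBIC),alpha=1.9)
    for X,col in zip(pts,((0,0,255),(0,255,0))):
        u=(proj(n,X)-[x0,y0]+.42)*6;cv2.circle(c,tuple(int(v) for v in u),4,col,-1);print(n,u.round())
    out.append(c)
cv2.imwrite("pics/grip2.png",np.hstack(out))
E
```

```text
scene [213. 292.]
scene [203. 305.]
top [185. 259.]
top [182. 283.]
```

View pics/grip2.png

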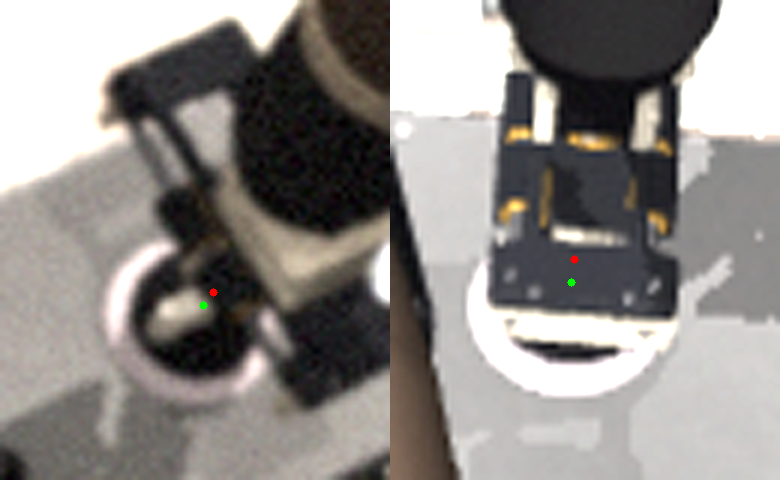

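```bash
python3 - <<'E'
from plant import ctrl
from h import *
a=cv2.imread("pics/grip.png")/1.6;S=ctrl.snapshot("scene")["color"];P=ctrl.snapshot("top")["color"]
f=lambda i:cv2.resize(i,None,fx=6,fy=6,interpolation=cv2.INTER_CUBIC).astype(float)
b=np.hstack([f(S[190:270,270:335]),f(P[215:295,305:370])])
A,B=np.clip(a*3,0,255),np.clip(b*3,0,255)
D=np.abs(cv2.GaussianBlur(np.minimum(a,150),(0,0),4)-cv2.GaussianBlur(np.minimum(b,150),(0,0),4)).mean(2)
print(D[:,:390].max(),D[:,390:].max(),np.percentile(D,[50,95,99]))
c=[i[190:390,90:300] for i in(A,B)]+[np.repeat(D[190:390,90:300,None]*8,3,2).clip(0,255)]
cv2.imwrite("pics/cmp.png",cv2.resize(np.hstack(c).astype(np.uint8),(800,254)))
E
```

```text
25.947149149297335 75.45714233505133 [ 0.65422829  9.36518458 20.87740225]
```

View pics/cmp.png

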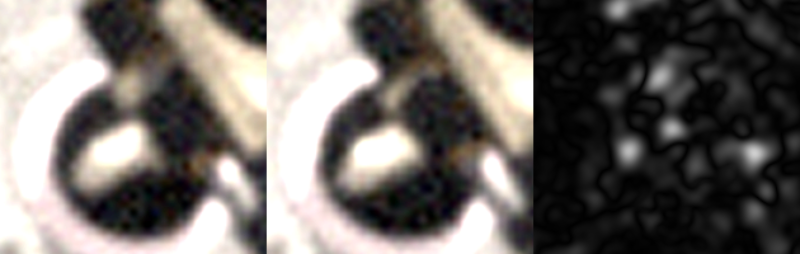

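The fingers moved only slightly between the 0.9 and 1.0 closures, so they may be held by the bar. A small sideways nudge should settle it.

Request:
{"fn": "move_arm", "kwargs": {"motion": [[[0, 2, 0], [0, 0, 0], 1], [[0, 2, 0], [0, 0, 0], 1], [[0, 2, 0], [0, 0, 0], 1]]}}

```text
clock: 5.75
tool_pos: [0.5063, -0.0147, 0.1631]
orientation: [150.0, -0.0, -95.4]
force: [5.7, -0.7, 3.5]
opening: 0.0006
gripper_force: 2.5
```

Request:
{"fn": "move_arm", "kwargs": {"motion": [[[0, -4, 0], [0, 0, 0], 1], [[0, -4, 0], [0, 0, 0], 1], [[0, -4, 0], [0, 0, 0], 1]]}}

```text
clock: 6.0
tool_pos: [0.5086, -0.015, 0.161]
orientation: [149.8, -0.0, -95.4]
force: [1.3, -0.1, 5.2]
opening: 0.0005
gripper_force: 2.6
```

Request:
{"fn": "move_arm", "kwargs": {"motion": [[[0, 2, -2], [0, 0, 0], 1], [[0, 2, -2], [0, 0, 0], 1], [[0, 2, -2], [0, 0, 0], 1], [[0, 2, -2], [0, 0, 0], 1]]}}

```text
clock: 6.33
tool_pos: [0.5079, -0.0148, 0.1635]
orientation: [149.8, -0.0, -95.5]
force: [-0.5, 0.3, 0.8]
opening: 0.0007
gripper_force: 0.5
```

Request:
{"fn": "move_arm", "kwargs": {"motion": [[[0, 0, -3], [0, 0, 0], 1], [[0, 0, -3], [0, 0, 0], 1], [[0, 0, -3], [0, 0, 0], 1], [[0, 0, -3], [0, 0, 0], 1]]}}

```text
clock: 6.67
tool_pos: [0.51, -0.015, 0.1663]
orientation: [149.9, -0.0, -95.5]
force: [-1.5, -0.1, -0.3]
opening: 0.0006
gripper_force: 0.0
```

Request:
{"fn": "move_arm", "kwargs": {"motion": [[[0, 0, -5], [0, 0, 0], 1], [[0, 0, -5], [0, 0, 0], 1], [[0, 0, -5], [0, 0, 0], 1], [[0, 0, -5], [0, 0, 0], 1]]}}

```text
clock: 7.0
tool_pos: [0.5126, -0.0153, 0.1707]
orientation: [149.9, -0.0, -95.5]
force: [0.2, -0.0, 0.3]
opening: 0.0005
gripper_force: 0.0
```

Request:
{"fn": "move_arm", "kwargs": {"motion": [[[0, 0, -20], [0, 0, 0], 1], [[0, 0, -40], [0, 0, 0], 1], [[0, 0, -60], [0, 0, 0], 1], [[0, 0, -60], [0, 0, 0], 1], [[0, 0, -60], [0, 0, 0], 1], [[0, 0, -60], [0, 0, 0], 1]]}}

```text
clock: 7.5
tool_pos: [0.542, -0.018, 0.222]
orientation: [149.9, 0.0, -95.5]
force: [-0.6, -0.3, -0.5]
opening: 0.0004
gripper_force: 0.0
```

```bash
python3 - <<'E'
from plant import ctrl
from h import *
S=ctrl.snapshot("scene")["color"];P=ctrl.snapshot("top")["color"]
cv2.imwrite("pics/s2.png",S);cv2.imwrite("pics/t2.png",P)
o=ctrl.get_obs();R=Rot.from_euler("xyz",o["orientation"],degrees=True);print(o["tool_pos"],o["orientation"])
pts=[o["tool_pos"]+R.apply([0,0,d]) for d in(0,.019)]+[np.array([.4879,-.0134,.1255]),np.array([.4879,-.0134,.1255])+.05*np.array([.498,-.046,.866])]
out=[]
for n,I,(x0,y0) in(("scene",S,(270,180)),("top",P,(305,210))):
    c=cv2.convertScaleAbs(cv2.resize(I[y0:y0+95,x0:x0+65],None,fx=6,fy=6,interpolation=cv2.INTER_CUBIC),alpha=1.7)
    for X,col in zip(pts,((0,0,255),(0,255,0),(255,0,0),(255,0,255))):
        u=(proj(n,X)-[x0,y0]+.42)*6;cv2.circle(c,tuple(int(v) for v in u),3,col,-1)
    out.append(c)
cv2.imwrite("pics/up.png",np.hstack(out))
E
```

```text
[ 0.54177198 -0.01806996  0.22189954] [ 1.49831707e+02 -1.78763494e-02 -9.54537698e+01]
```

View pics/up.png

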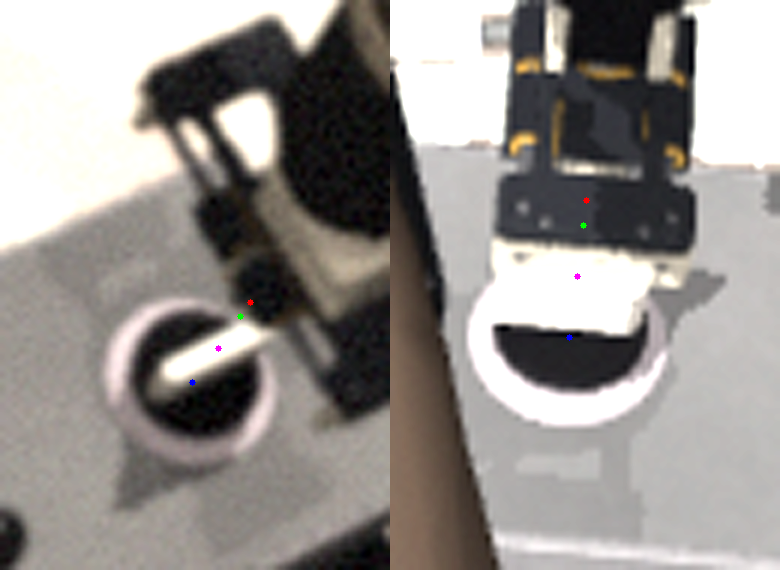

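```bash
python3 - <<'E'
from h import *
p=np.array([.54177,-.01807,.2219]);R=Rot.from_euler("xyz",[149.83,-.02,-95.45],degrees=True)
print("axes",R.as_matrix().round(2).tolist())
for n,(x0,y0) in(("scene",(270,180)),("top",(305,210))):
    for q in [(x,y,z) for z in(-47,) for x in(-39,39) for y in(-96.5,96.5)]+[(0,0,19),(9.5,0,19),(-9.5,0,19),(0,21,0),(0,-21,0)]:
        u=(proj(n,p+R.apply(np.array(q)/1000))-[x0,y0]+.42)*6;print(n,q,u.round())
E
```

```text
axes [[-0.09, -0.86, -0.5], [-1.0, 0.08, 0.05], [0.0, 0.5, -0.86]]
scene (-39, -96.5, -47) [444. 402.]
scene (-39, 96.5, -47) [243.  73.]
scene (39, -96.5, -47) [315. 470.]
scene (39, 96.5, -47) [112. 132.]
scene (0, 0, 19) [240. 317.]
scene (9.5, 0, 19) [225. 324.]
scene (-9.5, 0, 19) [255. 309.]
scene (0, 21, 0) [229. 267.]
scene (0, -21, 0) [272. 338.]
top (-39, -96.5, -47) [126. -47.]
top (-39, 96.5, -47) [ 99. 317.]
top (39, -96.5, -47) [303. -32.]
top (39, 96.5, -47) [290. 333.]
top (0, 0, 19) [193. 226.]
top (9.5, 0, 19) [215. 228.]
top (-9.5, 0, 19) [172. 224.]
top (0, 21, 0) [194. 240.]
top (0, -21, 0) [199. 162.]
```

The handle hasn't moved: bar in the left crop from (165,385) to (265,330). The gripper stands farther out along the normal than its reported pose suggests. With the jaws closed, contact came about where the bar top would be, so the tips were on top of the bar. I'll reopen and go about 25 mm deeper, guarding on force.

Request:
{"fn": "move_arm", "kwargs": {"motion": [[[0, 0, 0], [0, 0, 0], 0], [[0, 0, 0], [0, 0, 0], 0], [[0, 0, 0], [0, 0, 0], 0], [[0, 0, 0], [0, 0, 0], 0], [[0, 0, 20], [0, 0, 0], 0], [[0, 0, 40], [0, 0, 0], 0], [[0, 0, 60], [0, 0, 0], 0], [[0, 0, 70], [0, 0, 0], 0], [[0, 0, 75], [0, 0, 0], 0], [[0, 0, 75], [0, 0, 0], 0]]}}

```text
clock: 8.43
tool_pos: [0.5047, -0.0146, 0.1574]
orientation: [149.9, -0.0, -95.4]
force: [0.2, 0.4, 0.1]
opening: 0.062
gripper_force: 0.0
```

Request:
{"fn": "move_arm", "kwargs": {"motion": [[[0, 0, 3], [0, 0, 0], 0], [[0, 0, 6], [0, 0, 0], 0], [[0, 0, 9], [0, 0, 0], 0], [[0, 0, 9], [0, 0, 0], 0], [[0, 0, 9], [0, 0, 0], 0]]}}

```text
clock: 8.85
tool_pos: [0.5007, -0.0142, 0.15]
orientation: [149.9, -0.0, -95.4]
force: [-0.8, 0.6, 0.2]
opening: 0.0869
gripper_force: 0.0
```

Request:
{"fn": "move_arm", "kwargs": {"motion": [[[0, 0, 2], [0, 0, 0], 0], [[0, 0, 4], [0, 0, 0], 0], [[0, 0, 6], [0, 0, 0], 0], [[0, 0, 6], [0, 0, 0], 0], [[0, 0, 6], [0, 0, 0], 0]]}}

```text
clock: 9.27
tool_pos: [0.4975, -0.0139, 0.1447]
orientation: [149.9, -0.0, -95.4]
force: [0.9, 0.2, 0.2]
opening: 0.0878
gripper_force: 0.0
```

Request:
{"fn": "move_arm", "kwargs": {"motion": [[[0, 0, 3], [0, 0, 0], 0.6], [[0, 0, 3], [0, 0, 0], 0.6], [[0, 0, 3], [0, 0, 0], 0.6], [[0, 0, 3], [0, 0, 0], 0.75], [[0, 0, 3], [0, 0, 0], 0.75], [[0, 0, 3], [0, 0, 0], 0.75], [[0, 0, 3], [0, 0, 0], 0.8], [[0, 0, 3], [0, 0, 0], 0.8], [[0, 0, 3], [0, 0, 0], 0.8]]}}

```text
clock: 10.02
tool_pos: [0.4962, -0.0137, 0.1422]
orientation: [149.9, -0.0, -95.4]
force: [-0.3, -0.4, -1.0]
opening: 0.0326
gripper_force: 0.0
```

Request:
{"fn": "move_arm", "kwargs": {"motion": [[[0, 0, 0], [0, 0, 0], 0.85], [[0, 0, 0], [0, 0, 0], 0.85], [[0, 0, 0], [0, 0, 0], 0.85], [[0, 0, 0], [0, 0, 0], 0.9], [[0, 0, 0], [0, 0, 0], 0.9], [[0, 0, 0], [0, 0, 0], 0.9], [[0, 0, 0], [0, 0, 0], 0.9]]}}

```text
clock: 10.6
tool_pos: [0.4983, -0.0138, 0.1411]
orientation: [150.2, 0.0, -95.5]
force: [7.0, -3.1, -8.2]
opening: 0.0135
gripper_force: 29.9
```

Gripped: 13.5 mm opening, 30 N. Next I relieve the sideways load and push in about 9 mm.

Request:
{"fn": "move_arm", "kwargs": {"motion": [[[0, -2.5, 0], [0, 0, 0], 1], [[0, -2.5, 2], [0, 0, 0], 1], [[0, -2.5, 4], [0, 0, 0], 1], [[0, -2.5, 6], [0, 0, 0], 1], [[0, -2.5, 8], [0, 0, 0], 1], [[0, -2.5, 9], [0, 0, 0], 1], [[0, -2.5, 9], [0, 0, 0], 1], [[0, -2.5, 9], [0, 0, 0], 1]]}}

```text
clock: 11.27
tool_pos: [0.4945, -0.0135, 0.1338]
orientation: [150.0, -0.0, -95.4]
force: [4.7, 0.6, 6.9]
opening: 0.0143
gripper_force: 30.0
```

Request:
{"fn": "move_arm", "kwargs": {"motion": [[[0, 0, 1], [0, 0, 0], 1], [[0, 0, 1], [0, 0, 6], 1], [[0, 0, 1], [0, 0, 12], 1], [[0, 0, 1], [0, 0, 18], 1], [[0, 0, 1], [0, 0, 24], 1], [[0, 0, 1], [0, 0, 24], 1]]}}

```text
clock: 11.77
tool_pos: [0.4943, -0.0135, 0.133]
orientation: [152.3, -11.9, -116.9]
force: [3.7, 0.5, 5.9]
opening: 0.0138
gripper_force: 30.0
```

Request:
{"fn": "move_arm", "kwargs": {"motion": [[[0, 0, 0], [0, 0, 6], 1], [[0, 0, 0], [0, 0, 12], 1], [[0, 0, 0], [0, 0, 18], 1], [[0, 0, 0], [0, 0, 24], 1], [[0, 0, 0], [0, 0, 30], 1], [[0, 0, 0], [0, 0, 36], 1], [[0, 0, 0], [0, 0, 36], 1]]}}

```text
clock: 12.35
tool_pos: [0.4945, -0.0136, 0.1329]
orientation: [164.1, -25.7, -152.2]
force: [5.5, -0.4, 5.4]
opening: 0.0141
gripper_force: 30.0
```

```bash
cat >> h.py <<'E'
def st():
    from plant import ctrl
    o=ctrl.get_obs();n=np.array([.498,-.046,.866])
    R=Rot.from_euler("xyz",o["orientation"],degrees=True);R0=Rot.from_euler("xyz",[150,0,-95.4],degrees=True)
    v=o["tool_pos"]-np.array([.4983,-.0138,.1411])
    print("t",o["clock"],"turn",(R0.inv()*R).as_rotvec(degrees=True).round(1),"in mm",-1000*v@n,"lat",(R0.inv().apply(v)*1000).round(1),"Fn",o["force"]@n,"Ftool",R.inv().apply(o["force"]).round(1),"Mn",-(o["moment"]@n),"j",o["joint_pos"].round(0),o["opening"])
E
python3 -c "from h import *;st()"
```

```text
t 12.35 turn [ 0.1 -0.1 60.4] in mm 8.988193157581374 lat [ 0.1 -0.8  9. ] Fn 7.395212477068101 Ftool [-1.9 -1.  -7.4] Mn 0.04850488716653181 j [ 13.  28.  -4.  -9. -88. -76.] 0.01406130873051836
```

Request:
{"fn": "move_arm", "kwargs": {"motion": [[[0, 0, -2], [0, 0, 0], 1], [[0, 0, -3.5], [0, 0, 0], 1], [[0, 0, -3.5], [0, 0, 2], 1], [[0, 0, -3.5], [0, 0, 4], 1], [[0, 0, -3.5], [0, 0, 4], 1]]}}

```text
clock: 12.77
tool_pos: [0.4955, -0.0136, 0.1349]
orientation: [165.8, -26.7, -156.2]
force: [4.9, -0.7, -1.8]
opening: 0.014
gripper_force: 30.0
```

```bash
python3 -c "from h import *;st()"
```

```text
t 12.7667 turn [-0.  -0.  64.1] in mm 6.7880812973178815 lat [ 0.1 -0.7  6.8] Fn 0.9380180654386887 Ftool [-4.5 -2.5 -0.9] Mn 0.041460394378940585 j [ 13.  28.  -3.  -9. -88. -80.] 0.01404655488281939
```

Request:
{"fn": "move_arm", "kwargs": {"motion": [[[0, 0, -1], [0, 0, 2], 1], [[0, 0, -1], [0, 0, 4], 1], [[0, 0, -1], [0, 0, 6], 1], [[0, 0, -1], [0, 0, 6], 1]]}}

```text
clock: 13.1
tool_pos: [0.4955, -0.0136, 0.1351]
orientation: [168.8, -28.1, -162.7]
force: [4.1, -1.4, -8.8]
opening: 0.014
gripper_force: 30.0
```

```bash
python3 -c "from h import *;st()"
```

```text
t 13.1 turn [-0.1  0.  70.1] in mm 6.5963062472450265 lat [ 0.1 -0.6  6.6] Fn -5.497961664320641 Ftool [-7.2 -3.7  5.5] Mn -0.047023054172252166 j [ 13.  28.  -3.  -9. -88. -86.] 0.014008050859508436
```

Request:
{"fn": "move_arm", "kwargs": {"motion": [[[0, 0, 0], [0, 0, 2], 1], [[0, 0, 0], [0, 0, 4], 1], [[0, 0, 0], [0, 0, 6], 1], [[0, 0, 0], [0, 0, 6], 1]]}}

```text
clock: 13.43
tool_pos: [0.496, -0.0137, 0.1358]
orientation: [172.1, -29.0, -169.4]
force: [5.6, -1.1, -4.0]
opening: 0.0139
gripper_force: 30.0
```

```bash
python3 -c "from h import *;st()"
```

```text
t 13.4333 turn [-0. -0. 76.] in mm 5.738107740178803 lat [ 0.1 -0.7  5.7] Fn -0.6632916237216526 Ftool [-6.6 -2.2  0.7] Mn 0.23661952623257929 j [ 13.  28.  -3.  -9. -88. -92.] 0.013903164962979553
```

Request:
{"fn": "move_arm", "kwargs": {"motion": [[[0, 0, -1], [0, 0, 2], 1], [[0, 0, -2], [0, 0, 4], 1], [[0, 0, -2], [0, 0, 4], 1]]}}

```text
clock: 13.68
tool_pos: [0.4974, -0.0139, 0.1381]
orientation: [174.3, -29.5, -173.9]
force: [6.1, -1.8, 0.7]
opening: 0.0138
gripper_force: 30.0
```

```bash
python3 -c "from h import *;st()"
```

```text
t 13.6833 turn [ 0. -0. 80.] in mm 3.057535634819483 lat [ 0.2 -0.8  3.1] Fn 3.6894552977839252 Ftool [-4.8 -2.1 -3.7] Mn 0.3671636162135007 j [ 13.  28.  -3.  -9. -88. -96.] 0.01377857583168977
```

It dropped into the gate near 76–80°. I'll let it come fully out.

Request:
{"fn": "move_arm", "kwargs": {"motion": [[[0, 0, -1], [0, 0, 1], 1], [[0, 0, -2], [0, 0, 2], 1], [[0, 0, -3], [0, 0, 2], 1], [[0, 0, -4], [0, 0, 2], 1], [[0, 0, -4], [0, 0, 2], 1]]}}

```text
clock: 14.1
tool_pos: [0.4988, -0.0141, 0.1407]
orientation: [175.3, -29.7, -176.1]
force: [5.3, -1.6, -7.4]
opening: 0.0137
gripper_force: 30.0
```

```bash
python3 -c "from h import *;st()"
```

```text
t 14.1 turn [-0.1  0.  81.9] in mm 0.040976056539539674 lat [ 0.2 -0.6  0. ] Fn -3.701092211859486 Ftool [-8.2 -2.3  3.7] Mn -0.01355018785130413 j [ 13.  28.  -2.  -9. -89. -98.] 0.013733933284276448
```

Fully out (0.0 mm) at 82° with no torque. Releasing and retracting.

Request:
{"fn": "move_arm", "kwargs": {"motion": [[[0, 0, 0], [0, 0, 0], 0.8], [[0, 0, 0], [0, 0, 0], 0.7], [[0, 0, 0], [0, 0, 0], 0.6], [[0, 0, 0], [0, 0, 0], 0.5], [[0, 0, 0], [0, 0, 0], 0.4], [[0, 0, 0], [0, 0, 0], 0.4], [[0, 0, 0], [0, 0, 0], 0.4], [[0, 0, 0], [0, 0, 0], 0.4]]}}

```text
clock: 14.77
tool_pos: [0.4985, -0.0139, 0.1414]
orientation: [175.4, -29.8, -176.2]
force: [-0.2, 0.0, 0.3]
opening: 0.0521
gripper_force: 0.0
```

Request:
{"fn": "move_arm", "kwargs": {"motion": [[[0, 0, -10], [0, 0, 0], 0.4], [[0, 0, -25], [0, 0, 0], 0.4], [[0, 0, -45], [0, 0, 0], 0.4], [[0, 0, -70], [0, 0, 0], 0.4], [[0, 0, -100], [0, 0, 0], 0.4], [[0, 0, -130], [0, 0, 0], 0.4], [[0, 0, -150], [0, 0, 0], 0.4], [[0, 0, -150], [0, 0, 0], 0.4], [[0, 0, -150], [0, 0, 0], 0.4], [[0, 0, -150], [0, 0, 0], 0.4]]}}

```text
clock: 15.6
tool_pos: [0.5731, -0.021, 0.2709]
orientation: [175.4, -29.8, -176.2]
force: [-0.8, 0.5, -1.6]
opening: 0.0524
gripper_force: 0.0
```

```bash
python3 - <<'E'
from plant import ctrl
from h import *
st()
S=ctrl.snapshot("scene")["color"];P=ctrl.snapshot("top")["color"]
cv2.imwrite("pics/end.png",np.hstack([cv2.convertScaleAbs(cv2.resize(i,None,fx=3,fy=3,interpolation=cv2.INTER_CUBIC),alpha=1.5) for i in(S[170:330,190:320],P[190:350,230:360])]))
E
```

```text
t 15.6 turn [-0.1  0.1 82. ] in mm -149.976325315101 lat [ 1.0e-01 -2.0e-01 -1.5e+02] Fn -1.756843594197994 Ftool [-0.1  0.4  1.8] Mn 0.06501885352290196 j [  11.   29.   18.   -9. -107.  -99.] 0.05243680122497928
```

View pics/end.png

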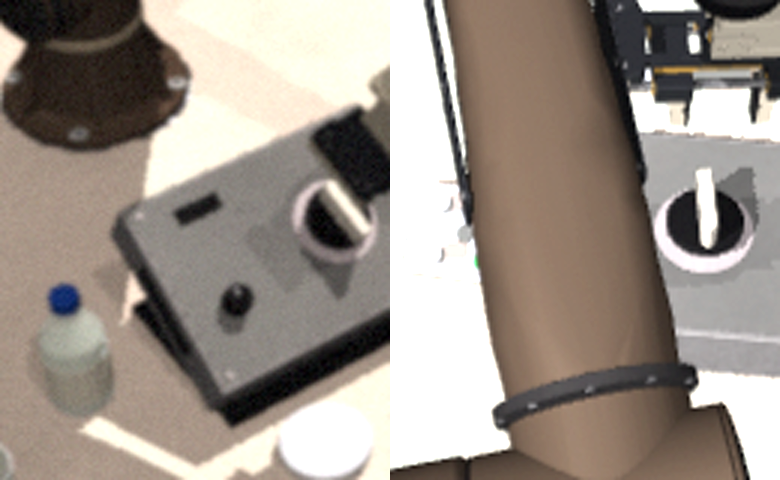

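The bar now points up the slope (right crop, (705,170) to (708,245)). The knob, bottle and dish look undisturbed, and the gripper is clear. I'm handing in.

```bash
python3 -c "
from plant import ctrl
print(ctrl.close_job())"
```

```text
the job is handed in; nothing more can be done
None
```

The power unit's handle was turned about 82° (1.43 rad) into the on gate, sprang fully back out and was released, and the job was handed in at about 15.7 s; the hand-in gave no verdict.

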